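Set the stone tension of a melanger by feel and rim scale

ROBOT

A 7-joint arm with a two-finger parallel gripper is mounted at the origin on a cart in front of the work surface, level with it; the furniture and walls round the work are solid. World frame = base frame: x ahead of the robot, y to its left, z up, the work surface at z = 0. Lengths are in m, angles in rad, forces in N, time in s.
With the tool pointing down it reaches from about 0.4 to 0.85 m from the base axis. Payload 4.4 kg.
Tool frame: the origin (TCP) lies on the centre line of the jaws, within the pads' length; the fingertips stand 22 mm ahead of it and the grasp point (between the pads) lies 3 mm ahead of it (ctrl.finger_overhang is the distance from the TCP to the fingertips, in m); z points along the fingers, y is the direction in which the jaws open and shut (so a half turn about z gives the same grasp; the last joint's range is limited). The gripper opens to 94 mm and grips with 3 to 60 N. Pads are 16 mm wide; open, the fingers measure 119 mm over their backs; the gripper's body (75 mm by 177 mm) begins 78 mm behind the grasp point.
Start: joints at [1.093, 0.628, 0.038, 1.517, -0.027, 0.996, -0.02], TCP at [0.26, -0.596, 0.227] pointing down, gripper open.
Joint ranges: [-3.06, 3.06], [-0.37, 2.12], [-1.25, 1.32], [0.18, 2.47], [-1.1, 4.24], [0.23, 1.98], [-2.94, 2.94]. Speed limits (rad/s): [2.57, 2.57, 3.14, 3.14, 3.14, 3.14, 3.14].

INTERFACE

Orientations are given as a unit quaternion [w, x, y, z].
In Python, from bench import ctrl gives the robot as it stands. The module is installed in compiled form; this text tells all that it offers.
- The arm moves only by the tool drive_tool, never from a script. Its argument "deltas" is one flat list of numbers, 5 for each row, row after row: the shift along the tool's x, y, z in mm, then the turn about the tool's z in rad, then the opening, from 0 (shut) to 1 (fully open). A call has exactly 10 rows; each row shifts and turns the commanded pose from where the row before left it, along the tool's axes as they then stand; what a row does not reach is not made up. A row lasts 1/8 s, in which the tool goes at most 62.5 mm and 10.7 degrees, less where a joint would pass 70% of its speed; a pose out of reach is approached as far as the arm can. A call is refused whole if a number of a shift passes 62.5 or a number of a turn 0.188, either way. A call with a gripper value outside its range is refused whole. The fingers move at their own pace and stop on an object; "squeeze" is the grip in N (left out, the last holds). Time passes only in rows, so rows that do not move let the fingers close, or fill a call up. It gives the time, the measured TCP pose, the force and the opening at its end, in the units of the state.
- ctrl.state(): the state, without advancing time (a new reading comes with each control period).
- ctrl.camera(name): name is "scene" or "top"; returns the picture (384x512x3 uint8, red, green, blue); there is no depth.
- ctrl.calibration(name): a dict with "vfov" (degrees; the focal length in pixels is half the picture's height over the tangent of half this angle, whatever the lens; pixels are square), "cx", "cy" (the principal point, pixels), "k1" (the pictures are not rectified: a ray, as slopes to the right and down, at radius r is drawn at 1 + k1 r^2 times it, then the intrinsics apply), "origin" and "attitude" of the camera in the world. Camera axes: x right, y up, looking along -z (the intrinsics and any distortion apply to the point x, -y, -z); pixel columns grow to the right and rows downward; lengths in m; the calibration is good to about 2 mm. A picture is of the moment at which its call begins. calibration takes no time and is no camera call.
- ctrl.close_job(): hands the job in, once; it reports no verdict.
The state is a dict: "time_s": time; "joint_positions": joint angles; "qd": joint speeds; "joint_efforts": joint torques, N m; "ee_pos": TCP position; "ee_rot": TCP orientation; "wrist_force": force on the tool from outside, world axes, zero at the start; "moment": the same for the moment, N m; "gripper_width": finger opening in m.
Only numpy, scipy, OpenCV 4.12 (cv2) and the standard library are available. Lean on these libraries where they do the work, as an engineer would, in place of code of your own. Each camera call takes 0.05 s, during which the arm holds its last target. There are 200 camera calls.

TASK

The roller stones of the chocolate melanger are slack. Turn its tension wheel clockwise until you feel the screw meet the spring, then a further quarter turn past that point, which is three divisions of the rim scale at the pointer on the far side, and leave it there. Do not overtighten the spring, and leave the things standing around where they are.

Things in the scene. Friction and masses are not known exactly. Their poses are not given: they have to be found in the camera images.
- melanger: Table-top stone melanger, fixed to the counter: white motor base 222 x 216 x 60 mm, steel drum 188 mm across, rim 152 mm high, two granite rollers inside. A steel crossbar (28 mm wide, along the machine's y, top 184 mm high) spans the drum; a brass bush 30 mm across in its middle reaches 198 mm. Origin: centre of the underside, below the wheel's axis; x towards the pointer, z up.
- tension_wheel: Black level hand wheel on a vertical screw. Origin: hub centre, about 235 mm above the counter at the start, half-way up the spokes; x along a spoke to the zero mark, z up. Rim 170 mm outside, 150 mm inside diameter, 16 mm high; hub 34 mm across, 22 mm high. It tightens clockwise seen from above, over a full turn, sinking 16 mm a turn; a drag of about 0.26 N m holds it wherever it is left.
- spoke_mid (a point): Middle of the spoke that leads to the zero mark, 46 mm from the axis. Three equal spokes, 13 mm wide and 10 mm thick, 120 degrees apart, leave three open windows 58 mm wide between hub and rim, where shut fingertips can be put in to push a spoke round. From the spokes' underside to the crossbar there are 45 mm of air at the start, 30 mm a turn later.
- screw_nose (a point): Lower end of the wheel's screw, 75 mm below the hub centre, under the crossbar. After 0.6 to 3 rad of slack turning (different each time, not visible well enough to measure) it meets a preloaded spring above the rollers: the torque needed to turn the wheel then rises, within about 0.2 rad, by about 0.11 N m, and from there by only 0.04 N m per radian. The middle of that rise is the touch point.
- zero_mark (a point): The zero of the rim scale, a white mark with a T head on the outer face of the wheel's rim, 85 mm from the axis, in line with a spoke, at the height of the spokes. The scale has 12 equal divisions of 30 degrees all round, every third mark longer, on the upright outer face only.
- pointer (a point): Upright knife edge, 28 mm high, of the fixed steel pointer that stands behind the drum on the side away from the robot; point half-way up the edge, 88 mm from the wheel's axis, 227 mm above the counter; the strip that carries it reaches 241 mm high, 101 to 104 mm from the axis.
- cocoa_pod_mid (a point): Bystander: brown cocoa pod, 62 x 177 x 50 mm, lying; point at its centre.
- marshmallow_jar_mid (a point): Bystander: clear jar of sweets with a white lid, 69 mm across, 107 mm high; point at its centre.
- gift_box_mid (a point): Bystander: dark card box, 71 x 113 x 51 mm; point at its centre.

How it is judged:
At the end, for the whole second after the job is handed in: The wheel is at rest a quarter turn (within about 30 degrees) past the point where the screw met the spring, so that the screw presses on the spring with 56 to 74 N (contact force between tension_wheel and anything else between 56 and 74 N and angular speed of tension_wheel below 0.05 rad/s); the robot touches nothing.
It fails at once if the spring is overtightened: the wheel goes well over half a turn past the touch point (contact force between tension_wheel and anything else above 100 N).
It fails at once if a bystander is moved by more than 30 mm (distance of any of cocoa_pod_mid, marshmallow_jar_mid, gift_box_mid from where it was at the start of the episode above 0.03 m).
It also fails if it takes over 72 s, if anything falls off the work surface, if the arm or the gripper's body presses on something with over 40 N, if the wrist force passes 120 N, or if a joint passes its speed limit or range.

## Working session

There is one attempt and no reset: what is moved stays moved. The work goes in short steps, Python scripts to look and compute and a tool call to move; the robot and the scene stay as the last step left them, time stands still between calls to the robot, and variables do not carry over. Pictures are saved under pics/ and viewed, on a budget of 10 in all, crops included, one or two more only if the job needs it, and the job is handed in when it is done.

Besides the shell and the picture viewer there is one more tool, called after "Request:" in YAML: its name, and indented under it one key for each argument. drive_tool: Moves the arm, as the interface text tells. Its arguments: {"type":"object","properties":{"deltas":{"type":"array","items":{"type":"number"}},"squeeze":{"type":"number"}},"required":["deltas"]}

```bash
mkdir -p pics; cat > h.py <<'E'
import numpy as np, cv2
from bench import ctrl
from scipy.spatial.transform import Rotation as R
def cal(n):
    c=ctrl.calibration(n); a=np.array(c["attitude"])
    M=a if a.shape==(3,3) else R.from_quat(a,scalar_first=True).as_matrix()
    return c,M,192/np.tan(np.radians(c["vfov"])/2)
def ray(n,u,v):
    c,M,f=cal(n); K=np.array([[f,0,c["cx"]],[0,f,c["cy"]],[0,0,1.]])
    p=cv2.undistortPoints(np.array([[[u,v]]],float),K,np.array([c["k1"],0,0,0.]))[0,0]
    return np.array(c["origin"]),M@np.array([p[0],-p[1],-1])
def onz(n,u,v,z):
    o,d=ray(n,u,v); return o+d*(z-o[2])/d[2]
def proj(n,P):
    c,M,f=cal(n); q=(np.atleast_2d(P)-np.array(c["origin"]))@M
    s=np.c_[q[:,0],-q[:,1]]/-q[:,2:]; s*=1+c["k1"]*(s**2).sum(1,keepdims=True)
    return s*f+[c["cx"],c["cy"]]
def save(n,name):
    im=ctrl.camera(n)[:,:,::-1].copy(); cv2.imwrite(f"pics/{name}.png",im); return im
E
python3 - <<'E'
from h import *
save("top","t0");save("scene","s0")
for n in("top","scene"): print(ctrl.calibration(n))
print(ctrl.state())
E
```

```text
{'vfov': 54.08202559987537, 'cx': 255.09206497145954, 'cy': 193.06860397845583, 'k1': -0.03823798062550788, 'origin': array([ 0.40404561, -0.06510637,  1.27774064]), 'attitude': array([ 0.71530686,  0.0422262 , -0.0575003 , -0.69515952])}
{'vfov': 43.150412558086515, 'cx': 240.7691601181156, 'cy': 196.04762207063132, 'k1': -0.010358989122575461, 'origin': array([ 1.10710601, -0.66136446,  1.38546711]), 'attitude': array([0.89822739, 0.26153912, 0.10691125, 0.33668209])}
{'time_s': 0.1, 'joint_positions': array([ 1.09326153,  0.62923666,  0.03842719,  1.51821507, -0.0270348 ,
        0.99627643, -0.01999114]), 'qd': array([ 3.43992279e-06, -1.22153202e-03, -1.47062577e-03, -4.78456427e-03,
       -3.57542805e-04,  5.41840671e-04, -1.82236104e-03]), 'joint_efforts': array([ 2.98879851e-03, -5.50790977e+01,  1.14749584e+00, -1.87114030e+01,
       -5.21319488e-02,  1.92818313e-02,  3.64190964e-05]), 'ee_pos': array([ 0.25996717, -0.59517356,  0.22667363]), 'ee_rot': array([-7.94963983e-04,  9.78883177e-01,  2.04418859e-01, -1.52907007e-04]), 'wrist_force': array([ 0.52215625, -0.17220234,  0.74837833]), 'moment': array([-0.02232127,  0.01024978,  0.06860073]), 'gripper_width': 0.09405926127916545}
```

View pics/t0.png

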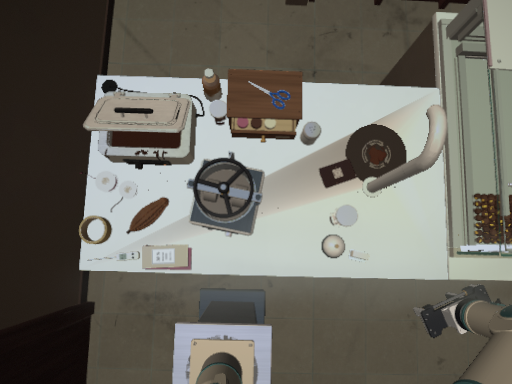

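View pics/s0.png

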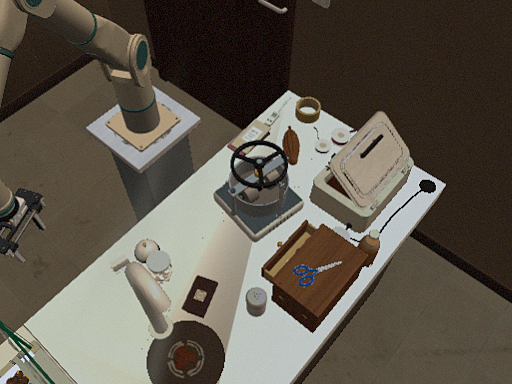

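Top view: wheel at about (224,188), cocoa pod at (148,215), box at (166,257), tap to the right at (372,187). Scene view: wheel at (259,165). Next I measure the wheel precisely.

```bash
python3 - <<'E'
from h import *
im=cv2.imread("pics/t0.png")
m=(im.max(2)<48).astype(np.uint8); m[:140]=0;m[232:]=0;m[:,:185]=0;m[:,265:]=0
n,l,s,c=cv2.connectedComponentsWithStats(m); k=1+s[1:,4].argmax(); print(s[k],c[k])
cs,_=cv2.findContours((l==k).astype(np.uint8),cv2.RETR_EXTERNAL,cv2.CHAIN_APPROX_NONE)
p=max(cs,key=len)[:,0].astype(float)
P=np.array([onz("top",u,v,.24)[:2] for u,v in p])
# circle fit, trimmed
w=np.ones(len(P),bool)
for _ in range(6):
    A=np.c_[2*P[w],np.ones(w.sum())]; x=np.linalg.lstsq(A,(P[w]**2).sum(1),rcond=None)[0]
    c0=x[:2]; r=np.sqrt(x[2]+c0@c0); w=abs(np.hypot(*(P-c0).T)-r)<.003
print("rim",c0,r,w.sum(),len(w))
# spoke angle profile at r=30..70mm, z=.24
g=cv2.cvtColor(im,cv2.COLOR_BGR2GRAY).astype(np.float32)
th=np.radians(np.arange(0,360,5)); prof=[]
for rr in np.arange(.028,.068,.004):
    q=proj("top",np.c_[c0[0]+rr*np.cos(th),c0[1]+rr*np.sin(th),0*th+.24]).astype(np.float32)
    prof.append(cv2.remap(g,q[:,0][None],q[:,1][None],1)[0])
pr=np.mean(prof,0)
for a,b in zip(range(0,360,5),pr): print(a,int(b),end="; ")
print()
ph=np.angle(-(pr*np.exp(-3j*th)).sum())
print("spoke fold angle deg", np.degrees(-ph)/3%120)
for n,u,v,z in(("top",372,187,.25),("top",431,115,.25),("top",148,215,.025),("top",166,257,.05),("top",346,215,.1),("top",312,131,.1),("top",219,110,.1),("top",265,80,.1),("top",140,107,.2),("top",190,95,.2)): print(u,v,onz(n,u,v,z).round(3))
cv2.imwrite("pics/c0.png",np.hstack([cv2.resize(im[140:240,175:275],None,fx=4,fy=4,interpolation=2),cv2.resize(cv2.imread("pics/s0.png")[130:230,210:310],None,fx=4,fy=4,interpolation=2)]))
E
```

```text
[193 159  60  58 838] [223.01909308 186.58472554]
rim [0.56588917 0.00378459] 0.08173684008448683 166 167
0 84; 5 86; 10 86; 15 84; 20 85; 25 85; 30 86; 35 85; 40 85; 45 83; 50 82; 55 81; 60 79; 65 73; 70 47; 75 33; 80 34; 85 86; 90 122; 95 133; 100 121; 105 114; 110 109; 115 105; 120 96; 125 90; 130 90; 135 87; 140 83; 145 78; 150 80; 155 90; 160 96; 165 94; 170 93; 175 93; 180 90; 185 83; 190 53; 195 38; 200 36; 205 66; 210 73; 215 80; 220 89; 225 100; 230 110; 235 118; 240 125; 245 136; 250 137; 255 137; 260 138; 265 124; 270 102; 275 92; 280 91; 285 94; 290 96; 295 95; 300 90; 305 75; 310 42; 315 31; 320 36; 325 57; 330 77; 335 82; 340 85; 345 84; 350 83; 355 83; 
spoke fold angle deg 70.74798359915215
372 187 [ 0.577 -0.412  0.25 ]
431 115 [ 0.795 -0.591  0.25 ]
148 215 [0.498 0.264 0.025]
166 257 [0.363 0.191 0.05 ]
346 215 [ 0.51  -0.378  0.1  ]
312 131 [ 0.782 -0.268  0.1  ]
219 110 [0.842 0.037 0.1  ]
265 80 [ 0.952 -0.111  0.1  ]
140 107 [0.807 0.264 0.2  ]
190 95 [0.849 0.117 0.2  ]
```

View pics/c0.png

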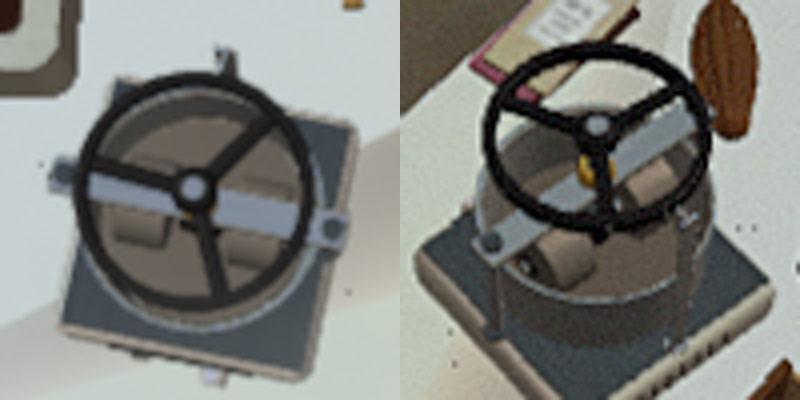

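Wheel axis is at about (0.566, 0.004), with spokes at about 77°, 197° and 317° in the world frame. I'll push the 317° spoke with the shut fingers turning along with the wheel. That sweep keeps joint 7 within its range.

```bash
cat >> h.py <<'E'
C=np.array([.566,.004])
u=lambda a:np.array([np.cos(a),np.sin(a)])
def psi(q): x=R.from_quat(q,scalar_first=True).as_matrix()[:,0]; return np.arctan2(x[1],x[0])
E
python3 - <<'E'
from h import *
print(onz("top",223.2,187.5,.246))
s=np.radians(317); T=np.r_[C+.044*u(s)+.0245*u(s+np.pi/2),.30]; print("T",T)
st=ctrl.state(); p=st["ee_pos"].copy(); a=psi(st["ee_rot"]); print(np.degrees(a))
N=20; p0=p.copy()
for i in range(N):
    t=(i+1)/N; t=t*t*(3-2*t); g=p0+(T-p0)*t; g[2]=min(.30,p0[2]+.0125*(i+1))
    d=g-p; dx=d[:2]@u(a); dy=d[:2]@u(a-np.pi/2)
    r=np.round([dx*1e3,dy*1e3,-d[2]*1e3]); print([int(k) for k in r]+[-.178,0],end=", " )
    p=p+np.r_[(r[0]*u(a)+r[1]*u(a-np.pi/2)),-r[2]]/1e3; a+=.178
    if i==9: print()
print(p,np.degrees(a))
E
```

```text
[0.5638955  0.00334318 0.246     ]
T [ 0.61488852 -0.00808976  0.3       ]
23.59097014871671
[4, -3, -13, -0.178, 0], [13, -6, -12, -0.178, 0], [22, -6, -12, -0.178, 0], [29, -2, -13, -0.178, 0], [36, 3, -12, -0.178, 0], [39, 11, -11, -0.178, 0], [41, 20, 0, -0.178, 0], [39, 29, 0, -0.178, 0], [34, 36, 0, -0.178, 0], [29, 43, 0, -0.178, 0], 
[20, 47, 0, -0.178, 0], [11, 49, 0, -0.178, 0], [3, 48, 0, -0.178, 0], [-6, 45, 0, -0.178, 0], [-12, 39, 0, -0.178, 0], [-17, 31, 0, -0.178, 0], [-18, 24, 0, -0.178, 0], [-17, 15, 0, -0.178, 0], [-12, 7, 0, -0.178, 0], [-5, 2, 0, -0.178, 0], [ 0.6153252  -0.00803669  0.29967363] 227.56394521528972
```

Request:
drive_tool:
  deltas: [4, -3, -13, -0.178, 0, 13, -6, -12, -0.178, 0, 22, -6, -12, -0.178, 0, 29, -2, -13, -0.178, 0, 36, 3, -12, -0.178, 0, 39, 11, -11, -0.178, 0, 41, 20, 0, -0.178, 0, 39, 29, 0, -0.178, 0, 34, 36, 0, -0.178, 0, 29, 43, 0, -0.178, 0]
  squeeze: 30

```text
time_s: 1.35
ee_pos: [0.4381, -0.3005, 0.3003]
ee_rot: [-0.0, 0.455, 0.891, -0.0]
wrist_force: [0.5, -0.4, -0.5]
gripper_width: 0.0006
```

Request:
drive_tool:
  deltas: [20, 47, 0, -0.178, 0, 11, 49, 0, -0.178, 0, 3, 48, 0, -0.178, 0, -6, 45, 0, -0.178, 0, -12, 39, 0, -0.178, 0, -17, 31, 0, -0.178, 0, -18, 24, 0, -0.178, 0, -17, 15, 0, -0.178, 0, -12, 7, 0, -0.178, 0, -5, 2, 0, -0.178, 0]

```text
time_s: 2.6
ee_pos: [0.6156, -0.0075, 0.3]
ee_rot: [-0.0, -0.407, 0.914, 0.0]
wrist_force: [-0.4, -0.5, -0.4]
gripper_width: 0.0004
```

```bash
python3 - <<'E'
from h import *
im=save("top","t1")
st=ctrl.state(); print(st, np.degrees(psi(st["ee_rot"])))
a=cv2.resize(im[110:260,150:300],None,fx=4,fy=4,interpolation=2)
cv2.imwrite("pics/c1.png",a)
E
```

```text
{'time_s': 2.65, 'joint_positions': array([ 0.49698497,  0.65693801, -0.94101809,  1.50557704,  0.54376364,
        1.25855651,  1.89960631]), 'qd': array([ 0.00197382, -0.02013292,  0.04503198,  0.01544269, -0.04482722,
       -0.02174598, -0.23942608]), 'joint_efforts': array([ 9.20967925e-01, -5.04919338e+01, -1.00633138e+01, -1.78062236e+01,
        1.28392316e-01,  3.35068423e-01,  4.23774321e-02]), 'ee_pos': array([ 0.61573   , -0.00727052,  0.29977616]), 'ee_rot': array([-1.25433191e-04, -4.08912950e-01,  9.12573117e-01,  7.00031357e-04]), 'wrist_force': array([ 0.22398272,  0.7661488 , -0.16921849]), 'moment': array([ 1.49950348e-01, -1.07612062e-01,  2.08088337e-05]), 'gripper_width': 0.0004104180365228706} -131.7268680192385
```

View pics/c1.png

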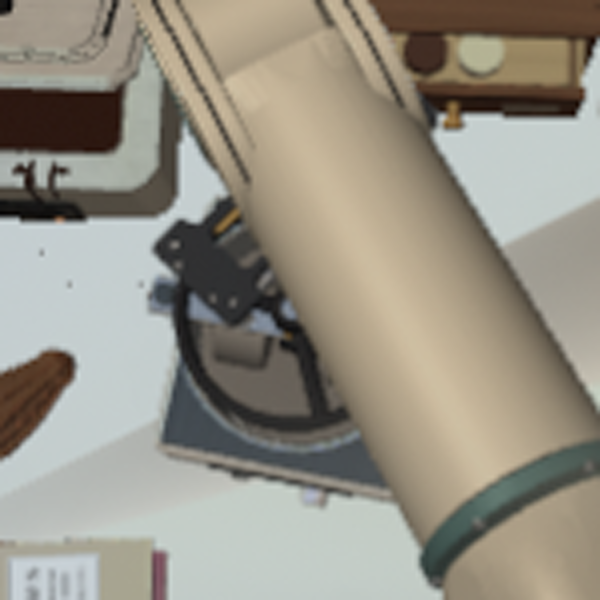

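Request:
drive_tool:
  deltas: [0, 0, 10, 0.01, 0, 0, 0, 14, 0.01, 0, 0, 0, 14, 0, 0, 0, 0, 12, 0, 0, 0, 0, 10, 0, 0, 0, 0, 8, 0, 0, 0, 0, 0, 0, 0, 2, 0, 0, 0, 0, 2, 0, 0, 0, 0, 2, 0, 0, 0, 0]

```text
time_s: 3.9
ee_pos: [0.6114, -0.013, 0.2328]
ee_rot: [0.0, -0.394, 0.919, -0.0]
wrist_force: [0.4, -0.5, 0.4]
gripper_width: 0.0002
```

```bash
cat >> h.py <<'E'
def rep(n=1):
    out=[]
    for i in range(n):
        if i: ctrl.camera("top")
        st=ctrl.state(); F=st["wrist_force"]; r=st["ee_pos"][:2]-C
        out.append([st["time_s"],*st["ee_pos"],np.degrees(psi(st["ee_rot"])),np.degrees(np.arctan2(r[1],r[0])),*F,st["moment"][2],r[0]*F[1]-r[1]*F[0],])
    np.set_printoptions(suppress=True,linewidth=200)
    print("t x y z psi phi Fx Fy Fz Mz rxF\n",np.round(out,4)); print(st["joint_positions"].round(2)); return out
E
python3 -c "
from h import *
rep(4)"
```

```text
t x y z psi phi Fx Fy Fz Mz rxF
 [[   3.9       0.6114   -0.013     0.2328 -133.5856  -20.5083    0.3693   -0.502     0.4042   -0.0408   -0.0165]
 [   3.95      0.6112   -0.0133    0.2327 -133.6023  -20.9804   -0.2963    0.1578    0.0126   -0.0346    0.002 ]
 [   4.        0.6113   -0.0132    0.2327 -133.6017  -20.8023    0.6704    0.3884    0.4866   -0.044     0.0291]
 [   4.05      0.6114   -0.0131    0.2327 -133.5943  -20.5937    0.7689    1.051     0.0246   -0.0168    0.0608]]
[ 0.49  0.71 -0.9   1.61  0.6   1.12  1.82]
```

Request:
drive_tool:
  deltas: [1, 0, 0, 0, 0, 1, 0, 0, 0, 0, 1, 0, 0, 0, 0, 1, 0, 0, 0, 0, 1, 0, 0, 0, 0, 0.9, -0.3, 0, 0.02, 0, 0.9, -0.3, 0, 0.02, 0, 0.9, -0.3, 0, 0.02, 0, 0.9, -0.3, 0, 0.02, 0, 0.9, -0.3, 0, 0.02, 0]

```text
time_s: 5.3
ee_pos: [0.607, -0.0194, 0.2326]
ee_rot: [0.002, -0.348, 0.938, 0.001]
wrist_force: [4.2, 2.4, -3.7]
gripper_width: 0.0004
```

```bash
cat >> h.py <<'E'
def rep(n=1):
    out=[]
    for i in range(n):
        if i: ctrl.camera("top")
        st=ctrl.state(); F=st["wrist_force"]; r=st["ee_pos"][:2]-C; a=psi(st["ee_rot"]); y=u(a-np.pi/2)
        t=r[0]*F[1]-r[1]*F[0]
        out.append([st["time_s"],np.degrees(a),-r@u(a)*1e3,-r@y*1e3,st["ee_pos"][2],F[:2]@u(a),F[:2]@y,F[2],st["moment"][2],t,t+st["moment"][2]])
    np.set_printoptions(suppress=True,linewidth=200)
    o=np.array(out); print("t psi p a z Ftx Fty Fz Mz rxF tau\n",o.round(3)); print("mean",o[:,5:].mean(0).round(3),st["joint_positions"].round(2))
    with open("log.txt","a") as f: np.savetxt(f,o,fmt="%.4f")
E
python3 -c "
from h import *
rep(4)"
```

```text
t psi p a z Ftx Fty Fz Mz rxF tau
 [[   5.3   -139.325   15.844   44.468    0.233   -4.722   -0.95    -3.666   -0.009    0.195    0.186]
 [   5.35  -139.375   15.763   44.489    0.233   -6.054   -0.148   -3.318    0.006    0.267    0.273]
 [   5.4   -139.322   15.737   44.496    0.233   -6.259   -0.517   -3.281   -0.051    0.27     0.219]
 [   5.45  -139.305   15.723   44.504    0.233   -5.884   -0.578   -3.114   -0.003    0.253    0.249]]
mean [-5.73  -0.548 -3.345 -0.014  0.246  0.232] [ 0.5   0.69 -0.87  1.62  0.58  1.1   1.75]
```

Request:
drive_tool:
  deltas: [1.1, -0.4, 0.06, 0.025, 0, 1.1, -0.4, 0.06, 0.025, 0, 1.1, -0.4, 0.06, 0.025, 0, 1.1, -0.4, 0.06, 0.025, 0, 1.1, -0.4, 0.06, 0.025, 0, 1.1, -0.4, 0.06, 0.025, 0, 1.1, -0.4, 0.06, 0.025, 0, 1.1, -0.4, 0.06, 0.025, 0, 1.1, -0.4, 0.06, 0.025, 0, 1.1, -0.4, 0.06, 0.025, 0]

```text
time_s: 6.7
ee_pos: [0.6003, -0.0286, 0.232]
ee_rot: [0.002, -0.228, 0.974, 0.001]
wrist_force: [4.7, 3.7, -4.6]
gripper_width: 0.0002
```

```bash
python3 -c "
from h import *
rep(4)"
```

```text
t psi p a z Ftx Fty Fz Mz rxF tau
 [[   6.7   -153.66    16.282   44.492    0.232   -5.858    1.282   -4.59    -0.043    0.282    0.238]
 [   6.75  -153.714   16.136   44.539    0.232   -5.82     1.45    -4.333   -0.03     0.283    0.252]
 [   6.8   -153.647   16.132   44.555    0.232   -5.072    0.686   -2.975   -0.058    0.237    0.179]
 [   6.85  -153.622   16.127   44.513    0.232   -5.652    0.35    -3.053   -0.036    0.257    0.221]]
mean [-5.601  0.942 -3.738 -0.042  0.265  0.223] [ 0.49  0.66 -0.81  1.64  0.54  1.07  1.55]
```

Request:
drive_tool:
  deltas: [0.9, -0.3, 0.05, 0.02, 0, 0.9, -0.3, 0.05, 0.02, 0, 0.9, -0.3, 0.05, 0.02, 0, 0.9, -0.3, 0.05, 0.02, 0, 0.9, -0.3, 0.05, 0.02, 0, 0.9, -0.3, 0.05, 0.02, 0, 0.9, -0.3, 0.05, 0.02, 0, 0.9, -0.3, 0.05, 0.02, 0, 0.9, -0.3, 0.05, 0.02, 0, 0.9, -0.3, 0.05, 0.02, 0]

```text
time_s: 8.1
ee_pos: [0.5934, -0.0347, 0.2317]
ee_rot: [0.002, -0.13, 0.992, 0.001]
wrist_force: [6.0, 3.6, -4.8]
gripper_width: 0.0003
```

```bash
python3 -c "
from h import *
rep(4)"
```

```text
t psi p a z Ftx Fty Fz Mz rxF tau
 [[   8.1   -165.115   16.555   44.476    0.232   -6.771    1.947   -4.809   -0.014    0.333    0.319]
 [   8.15  -165.157   16.463   44.518    0.232   -6.434    2.511   -4.237   -0.069    0.328    0.259]
 [   8.2   -165.107   16.471   44.537    0.232   -6.226    1.564   -2.371   -0.041    0.303    0.262]
 [   8.25  -165.09    16.424   44.599    0.232   -6.382    1.941   -3.538   -0.081    0.317    0.235]]
mean [-6.453  1.991 -3.738 -0.051  0.32   0.269] [ 0.48  0.64 -0.76  1.66  0.5   1.04  1.39]
```

Request:
drive_tool:
  deltas: [0.9, -0.3, 0.05, 0.02, 0, 0.9, -0.3, 0.05, 0.02, 0, 0.9, -0.3, 0.05, 0.02, 0, 0.9, -0.3, 0.05, 0.02, 0, 0.9, -0.3, 0.05, 0.02, 0, 0.9, -0.3, 0.05, 0.02, 0, 0.9, -0.3, 0.05, 0.02, 0, 0.9, -0.3, 0.05, 0.02, 0, 0.9, -0.3, 0.05, 0.02, 0, 0.9, -0.3, 0.05, 0.02, 0]

```text
time_s: 9.5
ee_pos: [0.5855, -0.0394, 0.2314]
ee_rot: [0.002, -0.03, 1.0, 0.001]
wrist_force: [6.0, 3.2, -3.9]
gripper_width: 0.0002
```

```bash
python3 -c "
from h import *
rep(4)"
```

```text
t psi p a z Ftx Fty Fz Mz rxF tau
 [[   9.5   -176.585   16.869   44.504    0.231   -6.223    2.855   -3.87    -0.051    0.325    0.274]
 [   9.55  -176.628   16.792   44.605    0.231   -6.673    2.361   -2.96    -0.111    0.337    0.226]
 [   9.6   -176.572   16.795   44.632    0.231   -5.533    3.145   -2.451   -0.058    0.3      0.241]
 [   9.65  -176.56    16.779   44.642    0.231   -6.032    1.662   -3.987   -0.071    0.297    0.226]]
mean [-6.115  2.506 -3.317 -0.073  0.315  0.242] [ 0.46  0.61 -0.71  1.69  0.46  1.01  1.22]
```

Request:
drive_tool:
  deltas: [0.9, -0.3, 0.05, 0.02, 0, 0.9, -0.3, 0.05, 0.02, 0, 0.9, -0.3, 0.05, 0.02, 0, 0.9, -0.3, 0.05, 0.02, 0, 0.9, -0.3, 0.05, 0.02, 0, 0.9, -0.3, 0.05, 0.02, 0, 0.9, -0.3, 0.05, 0.02, 0, 0.9, -0.3, 0.05, 0.02, 0, 0.9, -0.3, 0.05, 0.02, 0, 0.9, -0.3, 0.05, 0.02, 0]

```text
time_s: 10.9
ee_pos: [0.5768, -0.0425, 0.2311]
ee_rot: [0.003, 0.07, 0.998, 0.001]
wrist_force: [6.1, 1.2, -3.5]
gripper_width: 0.0006
```

```bash
python3 -c "
from h import *
rep(4)"
```

```text
t psi p a z Ftx Fty Fz Mz rxF tau
 [[ 10.9   171.942  17.168  44.546   0.231  -5.892   2.041  -3.47   -0.055   0.298   0.242]
 [ 10.95  171.906  17.105  44.643   0.231  -5.218   2.922  -3.209  -0.106   0.283   0.177]
 [ 11.    171.95   17.088  44.68    0.231  -5.849   2.121  -2.935  -0.046   0.298   0.252]
 [ 11.05  171.972  17.047  44.65    0.231  -6.332   3.729  -3.581  -0.065   0.346   0.281]]
mean [-5.823  2.703 -3.299 -0.068  0.306  0.238] [ 0.44  0.59 -0.66  1.71  0.42  0.98  1.06]
```

Request:
drive_tool:
  deltas: [0.9, -0.3, 0.05, 0.02, 0, 0.9, -0.3, 0.05, 0.02, 0, 0.9, -0.3, 0.05, 0.02, 0, 0.9, -0.3, 0.05, 0.02, 0, 0.9, -0.3, 0.05, 0.02, 0, 0.9, -0.3, 0.05, 0.02, 0, 0.9, -0.3, 0.05, 0.02, 0, 0.9, -0.3, 0.05, 0.02, 0, 0.9, -0.3, 0.05, 0.02, 0, 0.9, -0.3, 0.05, 0.02, 0]

```text
time_s: 12.3
ee_pos: [0.5675, -0.0439, 0.2307]
ee_rot: [0.003, 0.17, 0.986, 0.001]
wrist_force: [6.9, 0.5, -2.5]
gripper_width: 0.0007
```

```bash
python3 -c "
from h import *
rep(4)"
```

```text
t psi p a z Ftx Fty Fz Mz rxF tau
 [[ 12.3   160.469  17.456  44.593   0.231  -6.313   2.726  -2.474  -0.049   0.329   0.281]
 [ 12.35  160.43   17.371  44.677   0.231  -6.029   2.377  -1.143  -0.05    0.311   0.261]
 [ 12.4   160.481  17.343  44.778   0.231  -5.58    4.237  -2.529  -0.067   0.323   0.256]
 [ 12.45  160.491  17.349  44.779   0.231  -5.064   3.365  -2.629  -0.071   0.285   0.214]]
mean [-5.747  3.176 -2.194 -0.059  0.312  0.253] [ 0.42  0.56 -0.61  1.74  0.38  0.95  0.89]
```

Request:
drive_tool:
  deltas: [0.9, -0.35, 0.05, 0.02, 0, 0.9, -0.35, 0.05, 0.02, 0, 0.9, -0.35, 0.05, 0.02, 0, 0.9, -0.35, 0.05, 0.02, 0, 0.9, -0.35, 0.05, 0.02, 0, 0.9, -0.35, 0.05, 0.02, 0, 0.9, -0.35, 0.05, 0.02, 0, 0.9, -0.35, 0.05, 0.02, 0, 0.9, -0.35, 0.05, 0.02, 0, 0.9, -0.35, 0.05, 0.02, 0]

```text
time_s: 13.7
ee_pos: [0.5581, -0.0437, 0.2304]
ee_rot: [0.003, 0.267, 0.964, 0.001]
wrist_force: [6.2, 0.0, -1.8]
gripper_width: 0.0
```

```bash
python3 -c "
from h import *
rep(4)"
```

```text
t psi p a z Ftx Fty Fz Mz rxF tau
 [[ 13.7   148.995  17.769  44.992   0.23   -5.27    3.179  -1.83    0.004   0.294   0.298]
 [ 13.75  148.959  17.645  45.078   0.23   -5.524   3.001  -1.933  -0.081   0.302   0.221]
 [ 13.8   149.007  17.634  45.144   0.23   -4.596   2.876  -1.956  -0.088   0.258   0.17 ]
 [ 13.85  149.021  17.635  45.159   0.23   -5.456   3.888  -1.864  -0.08    0.315   0.235]]
mean [-5.212  3.236 -1.896 -0.061  0.292  0.231] [ 0.39  0.54 -0.56  1.77  0.35  0.93  0.72]
```

Request:
drive_tool:
  deltas: [0.9, -0.35, 0.05, 0.02, 0, 0.9, -0.35, 0.05, 0.02, 0, 0.9, -0.35, 0.05, 0.02, 0, 0.9, -0.35, 0.05, 0.02, 0, 0.9, -0.35, 0.05, 0.02, 0, 0.9, -0.35, 0.05, 0.02, 0, 0.9, -0.35, 0.05, 0.02, 0, 0.9, -0.35, 0.05, 0.02, 0, 0.9, -0.35, 0.05, 0.02, 0, 0.9, -0.35, 0.05, 0.02, 0]

```text
time_s: 15.1
ee_pos: [0.5485, -0.0418, 0.2299]
ee_rot: [0.003, 0.362, 0.932, 0.001]
wrist_force: [4.4, -0.9, -0.1]
gripper_width: 0.0008
```

```bash
python3 -c "
from h import *
rep(4)"
```

```text
t psi p a z Ftx Fty Fz Mz rxF tau
 [[ 15.1   137.522  17.999  45.573   0.23   -3.84    2.31   -0.064  -0.053   0.217   0.164]
 [ 15.15  137.489  17.878  45.644   0.23   -4.162   3.454   0.324  -0.046   0.252   0.206]
 [ 15.2   137.537  17.89   45.728   0.23   -5.678   3.676  -0.436  -0.059   0.325   0.266]
 [ 15.25  137.552  17.873  45.753   0.23   -4.54    3.223  -0.757   0.      0.265   0.266]]
mean [-4.555  3.166 -0.233 -0.039  0.265  0.225] [ 0.36  0.52 -0.5   1.79  0.31  0.91  0.55]
```

Request:
drive_tool:
  deltas: [0.9, -0.35, 0.05, 0.02, 0, 0.9, -0.35, 0.05, 0.02, 0, 0.9, -0.35, 0.05, 0.02, 0, 0.9, -0.35, 0.05, 0.02, 0, 0.9, -0.35, 0.05, 0.02, 0, 0.9, -0.35, 0.05, 0.02, 0, 0.9, -0.35, 0.05, 0.02, 0, 0.9, -0.35, 0.05, 0.02, 0, 0.9, -0.35, 0.05, 0.02, 0, 0.9, -0.35, 0.05, 0.02, 0]

```text
time_s: 16.5
ee_pos: [0.5404, -0.038, 0.2296]
ee_rot: [0.003, 0.454, 0.891, 0.001]
wrist_force: [7.4, -1.4, -0.0]
gripper_width: 0.0008
```

```bash
python3 -c "
from h import *
rep(4)"
```

```text
t psi p a z Ftx Fty Fz Mz rxF tau
 [[ 16.5   126.052  18.849  45.444   0.23   -5.492   5.159  -0.013   0.017   0.347   0.364]
 [ 16.55  126.023  18.696  45.534   0.23   -4.764   2.835  -0.646  -0.038   0.27    0.232]
 [ 16.6   126.074  18.663  45.626   0.23   -5.332   3.316   0.123  -0.011   0.305   0.294]
 [ 16.65  126.094  18.641  45.643   0.23   -5.603   3.283  -0.075   0.036   0.317   0.353]]
mean [-5.298  3.648 -0.153  0.001  0.31   0.311] [ 0.32  0.5  -0.45  1.82  0.28  0.88  0.37]
```

Request:
drive_tool:
  deltas: [0.9, -0.35, 0.05, 0.02, 0, 0.9, -0.35, 0.05, 0.02, 0, 0.9, -0.35, 0.05, 0.02, 0, 0.9, -0.35, 0.05, 0.02, 0, 0.9, -0.35, 0.05, 0.02, 0, 0.9, -0.35, 0.05, 0.02, 0, 0.9, -0.35, 0.05, 0.02, 0, 0.9, -0.35, 0.05, 0.02, 0, 0.9, -0.35, 0.05, 0.02, 0, 0.9, -0.35, 0.05, 0.02, 0]

```text
time_s: 17.9
ee_pos: [0.5338, -0.0336, 0.2294]
ee_rot: [0.005, 0.541, 0.841, 0.001]
wrist_force: [7.8, -5.4, -0.8]
gripper_width: 0.0006
```

```bash
python3 -c "
from h import *
rep(4)"
```

```text
t psi p a z Ftx Fty Fz Mz rxF tau
 [[ 17.9   114.545  20.844  44.956   0.229  -8.161   4.864  -0.806   0.04    0.468   0.508]
 [ 17.95  114.512  20.713  44.973   0.229  -7.303   5.176  -1.876  -0.028   0.436   0.408]
 [ 18.    114.569  20.664  44.965   0.229  -7.858   5.246   0.153   0.012   0.462   0.474]
 [ 18.05  114.581  20.662  44.985   0.229  -8.074   5.787  -0.54   -0.005   0.483   0.478]]
mean [-7.849  5.268 -0.767  0.005  0.462  0.467] [ 0.28  0.48 -0.4   1.84  0.24  0.86  0.2 ]
```

```bash
python3 -c "
from h import *
im=save('scene','s2'); t=save('top','t2')
cv2.imwrite('pics/c2.png',np.hstack([cv2.resize(im[110:240,190:320],(390,390),interpolation=2),cv2.resize(t[130:260,160:290],(390,390),interpolation=2)]))"
```

```text
(no output)
```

View pics/c2.png

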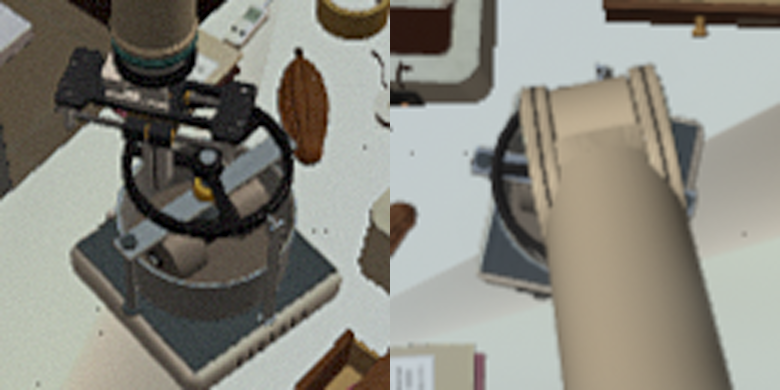

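Request:
drive_tool:
  deltas: [0.45, -0.2, 0.02, 0.01, 0, 0.45, -0.2, 0.02, 0.01, 0, 0.45, -0.2, 0.02, 0.01, 0, 0.45, -0.2, 0.02, 0.01, 0, 0.45, -0.2, 0.02, 0.01, 0, 0.45, -0.2, 0.02, 0.01, 0, 0.45, -0.2, 0.02, 0.01, 0, 0.45, -0.2, 0.02, 0.01, 0, 0.45, -0.2, 0.02, 0.01, 0, 0.45, -0.2, 0.02, 0.01, 0]

```text
time_s: 19.4
ee_pos: [0.5306, -0.0306, 0.2292]
ee_rot: [0.005, 0.582, 0.813, 0.002]
wrist_force: [8.7, -5.2, -1.1]
gripper_width: 0.0006
```

```bash
python3 -c "
from h import *
rep(4)
s=ctrl.state(); print(s['moment'],s['wrist_force'])"
```

```text
t psi p a z Ftx Fty Fz Mz rxF tau
 [[ 19.4   108.816  21.302  44.691   0.229  -7.712   6.564  -1.093  -0.011   0.485   0.474]
 [ 19.45  108.8    21.117  44.786   0.229  -8.111   5.987  -1.142   0.047   0.49    0.536]
 [ 19.5   108.836  21.01   44.801   0.229  -6.787   6.048  -0.584   0.077   0.431   0.508]
 [ 19.55  108.843  20.94   44.796   0.229  -6.948   6.775  -1.046   0.038   0.453   0.491]]
mean [-7.39   6.344 -0.966  0.038  0.465  0.502] [ 0.26  0.47 -0.37  1.85  0.23  0.85  0.11]
[-1.13722221 -2.0361062   0.0379024 ] [ 8.65558431 -4.3873998  -1.04566272]
```

Torque has risen well past the expected step (about 0.24 to 0.50 N m), with a large radial component. I'll back off a little to check the sensor bias and whether anything else is touching, before going further.

Request:
drive_tool:
  deltas: [-2, 0, 0, 0, 0, -2, 0, 0, 0, 0, -2, 0, 0, 0, 0, -2, 0, 0, 0, 0, -2, 0, 0, 0, 0, -2, 0, 0, 0, 0, 0, 0, 0, 0, 0, 0, 0, 0, 0, 0, 0, 0, 0, 0, 0, 0, 0, 0, 0, 0]

```text
time_s: 20.8
ee_pos: [0.5299, -0.0389, 0.2277]
ee_rot: [-0.0, 0.581, 0.814, -0.0]
wrist_force: [-1.1, 0.2, -0.2]
gripper_width: 0.0004
```

```bash
python3 -c "
from h import *
rep(5)
s=ctrl.state(); print(s['moment'],s['wrist_force'],s['ee_pos'])
im=save('scene','s3')
cv2.imwrite('pics/c3.png',cv2.resize(im[120:250,190:320],(600,600),interpolation=2))"
```

```text
t psi p a z Ftx Fty Fz Mz rxF tau
 [[ 20.8   108.97   28.883  48.081   0.228   0.539  -0.966  -0.205  -0.006  -0.054  -0.06 ]
 [ 20.85  108.971  28.876  48.056   0.228  -0.072   0.626  -0.04   -0.002   0.022   0.019]
 [ 20.9   108.966  28.908  48.073   0.228  -0.583  -0.509   0.199  -0.009   0.013   0.004]
 [ 20.95  108.967  28.924  48.049   0.228   0.473  -0.219   0.039  -0.016  -0.029  -0.045]
 [ 21.    108.961  28.951  48.079   0.228  -0.495  -0.292  -0.535  -0.021   0.015  -0.006]]
mean [-0.028 -0.272 -0.108 -0.011 -0.007 -0.017] [ 0.28  0.48 -0.37  1.84  0.22  0.86  0.13]
[ 0.00621604 -0.14268792 -0.02117061] [-0.11499184 -0.56279857 -0.5348152 ] [ 0.52993698 -0.03900199  0.22768295]
```

View pics/c3.png

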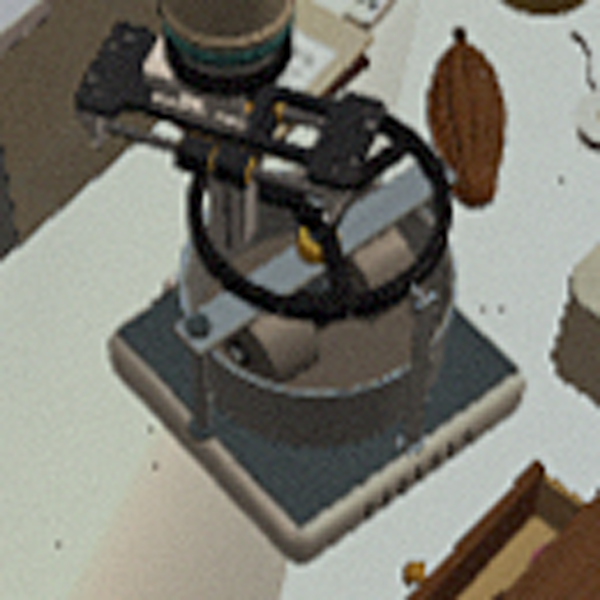

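```bash
cat >> h.py <<'E'
def spokes(im,n,z,c,lo,hi,rs=np.arange(.030,.066,.003)):
    g=cv2.cvtColor(im,cv2.COLOR_BGR2GRAY).astype(np.float32); d=np.arange(lo,hi,1.); th=np.radians(d); pr=0
    for rr in rs:
        q=proj(n,np.c_[c[0]+rr*np.cos(th),c[1]+rr*np.sin(th),0*th+z]).astype(np.float32)
        pr=pr+cv2.remap(g,q[:,0][None],q[:,1][None],1)[0]/len(rs)
    w=np.clip(np.median(pr)*.75-pr,0,None); return (w*d).sum()/w.sum(),pr
E
python3 - <<'E'
from h import *
# centre from both views: fit rim outer ellipse centre -> rays
for nm,n,box,z in(("t0","top",(185,140,265,232),.243),("s0","scene",(222,132,296,196),.243)):
    im=cv2.imread(f"pics/{nm}.png"); x0,y0,x1,y1=box
    m=np.zeros(im.shape[:2],np.uint8); m[y0:y1,x0:x1]=(im.max(2)<48)[y0:y1,x0:x1]
    nn,l,s,c=cv2.connectedComponentsWithStats(m); k=1+s[1:,4].argmax()
    h=cv2.convexHull(np.argwhere(l==k)[:,::-1].astype(np.int32))
    mm=np.zeros_like(m); cv2.fillPoly(mm,[h],1)
    p=max(cv2.findContours(mm,0,1)[0],key=len)[:,0].astype(float)
    P=np.array([onz(n,a,b,z)[:2] for a,b in p])
    w=np.ones(len(P),bool)
    for _ in range(8):
        A=np.c_[2*P[w],np.ones(w.sum())]; x=np.linalg.lstsq(A,(P[w]**2).sum(1),rcond=None)[0]
        c0=x[:2]; r=np.sqrt(x[2]+c0@c0); e=abs(np.hypot(*(P-c0).T)-r); w=e<max(.0015,1.2*np.median(e))
    print(n,c0.round(4),r.round(4),w.mean())
s0,s3=cv2.imread("pics/s0.png"),cv2.imread("pics/s3.png"); t0=cv2.imread("pics/t0.png")
for c in (C,C+[0,-.002],C+[.002,-.002]):
    print("top start",[round(spokes(t0,"top",.24,c,a-25,a+25)[0],1) for a in(77,197,317)],
      "scene start",[round(spokes(s0,"scene",.24,c,a-25,a+25)[0],1) for a in(77,197,317)],
      "scene now",round(spokes(s3,"scene",.235,c,295,350)[0],1))
print(spokes(s3,"scene",.235,C,270,370)[1].astype(int))
E
```

```text
top [0.5652 0.004 ] 0.0822 0.7844311377245509
scene [0.5768 0.0042] 0.09 0.5194805194805194
top start [np.float64(76.0), np.float64(196.8), np.float64(315.8)] scene start [np.float64(71.4), np.float64(199.9), np.float64(316.8)] scene now 323.0
top start [np.float64(76.7), np.float64(194.8), np.float64(317.4)] scene start [np.float64(71.9), np.float64(197.8), np.float64(318.4)] scene now 325.1
top start [np.float64(78.8), np.float64(194.2), np.float64(315.8)] scene start [np.float64(74.0), np.float64(197.2), np.float64(316.5)] scene now 323.5
[ 74  75  75  76  79  82  86  90  94  99 102 104 107 108 110 110 112 114
 115 115 116 115 114 113 112 111 110 109 109 107 105 102 100  97  94  90
  88  86  85  82  76  70  64  58  51  42  33  24  18  15  14  15  17  19
  20  20  20  20  22  26  32  40  48  56  63  73  82  94 103 109 113 116
 117 118 117 117 116 115 114 114 114 115 115 115 115 115 116 116 117 118
 118 118 118 118 118 118 118 118 117 116]
```

Request:
drive_tool:
  deltas: [0, 3, 0, -0.04, 0, 0, 3, 0, -0.04, 0, 0, 0, 0, 0, 0, 2, 0, 0, 0, 0, 2, 0, 0, 0, 0, 2, 0, 0, 0, 0, 2, 0, 0, 0, 0, 2, 0, 0, 0, 0, 2, 0, 0, 0, 0, 2, 0, 0, 0, 0]

```text
time_s: 22.3
ee_pos: [0.5321, -0.0291, 0.2279]
ee_rot: [0.003, 0.549, 0.836, -0.001]
wrist_force: [7.2, -12.6, -3.3]
gripper_width: 0.0005
```

```bash
python3 -c "
from h import *
rep(4)"
```

```text
t psi p a z Ftx Fty Fz Mz rxF tau
 [[ 22.3   113.363  16.901  44.277   0.228 -14.474   1.634  -3.286  -0.187   0.668   0.482]
 [ 22.35  113.353  17.014  44.291   0.228 -12.311   2.471  -2.841  -0.157   0.587   0.431]
 [ 22.4   113.345  16.987  44.277   0.228 -12.002   1.029  -3.697  -0.132   0.549   0.417]
 [ 22.45  113.345  16.952  44.256   0.228 -11.289   1.516  -3.697  -0.14    0.525   0.385]]
mean [-12.519   1.662  -3.381  -0.154   0.582   0.429] [ 0.27  0.48 -0.39  1.84  0.24  0.86  0.17]
```

Flush contact reads about 0.39–0.43 N m, which matches drag plus the spring step. The rise is centred near tool heading ψ≈127° (wheel now at about 113°), so the target is ψ≈37°. I'll continue in arcs and check each one.

Request:
drive_tool:
  deltas: [1.3, -0.5, 0.07, 0.03, 0, 1.3, -0.5, 0.07, 0.03, 0, 1.3, -0.5, 0.07, 0.03, 0, 1.3, -0.5, 0.07, 0.03, 0, 1.3, -0.5, 0.07, 0.03, 0, 1.3, -0.5, 0.07, 0.03, 0, 1.3, -0.5, 0.07, 0.03, 0, 1.3, -0.5, 0.07, 0.03, 0, 1.3, -0.5, 0.07, 0.03, 0, 1.3, -0.5, 0.07, 0.03, 0]

```text
time_s: 23.7
ee_pos: [0.5244, -0.0181, 0.2273]
ee_rot: [0.004, 0.668, 0.744, -0.0]
wrist_force: [6.8, -10.1, -4.2]
gripper_width: 0.0005
```

```bash
python3 -c "
from h import *
rep(4)"
```

```text
t psi p a z Ftx Fty Fz Mz rxF tau
 [[ 23.7    96.096  17.527  43.681   0.227 -10.733   5.694  -4.211  -0.096   0.569   0.472]
 [ 23.75   96.049  17.337  43.747   0.227 -10.323   5.476  -4.833  -0.058   0.547   0.489]
 [ 23.8    96.132  17.259  43.704   0.227 -11.078   5.314  -4.748  -0.138   0.576   0.438]
 [ 23.85   96.152  17.246  43.754   0.227 -10.194   4.493  -4.633  -0.136   0.524   0.387]]
mean [-10.582   5.244  -4.606  -0.107   0.554   0.446] [ 0.19  0.46 -0.31  1.86  0.19  0.84 -0.11]
```

Request:
drive_tool:
  deltas: [1.3, -0.5, 0.07, 0.03, 0, 1.3, -0.5, 0.07, 0.03, 0, 1.3, -0.5, 0.07, 0.03, 0, 1.3, -0.5, 0.07, 0.03, 0, 1.3, -0.5, 0.07, 0.03, 0, 1.3, -0.5, 0.07, 0.03, 0, 1.3, -0.5, 0.07, 0.03, 0, 1.3, -0.5, 0.07, 0.03, 0, 1.3, -0.5, 0.07, 0.03, 0, 1.3, -0.5, 0.07, 0.03, 0]

```text
time_s: 25.1
ee_pos: [0.5194, -0.005, 0.2267]
ee_rot: [0.004, 0.772, 0.636, 0.0]
wrist_force: [5.9, -10.7, -2.0]
gripper_width: 0.0004
```

```bash
python3 -c "
from h import *
rep(4)"
```

```text
t psi p a z Ftx Fty Fz Mz rxF tau
 [[25.1   78.927 17.74  43.991  0.227 -9.387  7.864 -2.009  0.024  0.552  0.576]
 [25.15  78.879 17.476 44.232  0.227 -7.912  6.691 -0.546 -0.051  0.467  0.416]
 [25.2   78.965 17.321 44.419  0.227 -8.916  5.579 -1.251 -0.055  0.493  0.438]
 [25.25  78.983 17.289 44.44   0.227 -9.833  6.302 -1.53  -0.061  0.546  0.485]]
mean [-9.012  6.609 -1.334 -0.036  0.514  0.479] [ 0.11  0.45 -0.23  1.88  0.14  0.83 -0.38]
```

Request:
drive_tool:
  deltas: [1.3, -0.5, 0.07, 0.03, 0, 1.3, -0.5, 0.07, 0.03, 0, 1.3, -0.5, 0.07, 0.03, 0, 1.3, -0.5, 0.07, 0.03, 0, 1.3, -0.5, 0.07, 0.03, 0, 1.3, -0.5, 0.07, 0.03, 0, 1.3, -0.5, 0.07, 0.03, 0, 1.3, -0.5, 0.07, 0.03, 0, 1.3, -0.5, 0.07, 0.03, 0, 1.3, -0.5, 0.07, 0.03, 0]

```text
time_s: 26.5
ee_pos: [0.5174, 0.0089, 0.226]
ee_rot: [0.003, 0.858, 0.513, -0.001]
wrist_force: [1.4, -10.5, 1.5]
gripper_width: 0.0001
```

```bash
python3 - <<'E'
from h import *
rep(4)
im=save('scene','s4')
for z in(.231,.233): print([round(float(spokes(im,"scene",z,C,a-25,a+25)[0]),1) for a in (285,40,165)])
cv2.imwrite('pics/c4.png',cv2.resize(im[120:250,190:320],(600,600),interpolation=2))
E
```

```text
t psi p a z Ftx Fty Fz Mz rxF tau
 [[26.5   61.741 18.722 45.118  0.226 -8.609  6.181  1.515 -0.027  0.504  0.477]
 [26.55  61.692 18.454 45.36   0.226 -6.991  5.996  0.118  0.061  0.428  0.489]
 [26.6   61.783 18.287 45.58   0.226 -8.144  5.756  1.566  0.05   0.476  0.527]
 [26.65  61.817 18.187 45.699  0.226 -6.856  5.8    1.274  0.009  0.419  0.428]]
mean [-7.65   5.933  1.118  0.023  0.457  0.48 ] [ 0.03  0.44 -0.15  1.88  0.1   0.82 -0.66]
[276.2, 29.2, nan]
[277.1, 27.3, nan]h.py:46: RuntimeWarning: invalid value encountered in scalar divide
  w=np.clip(np.median(pr)*.75-pr,0,None); return (w*d).sum()/w.sum(),pr
```

View pics/c4.png

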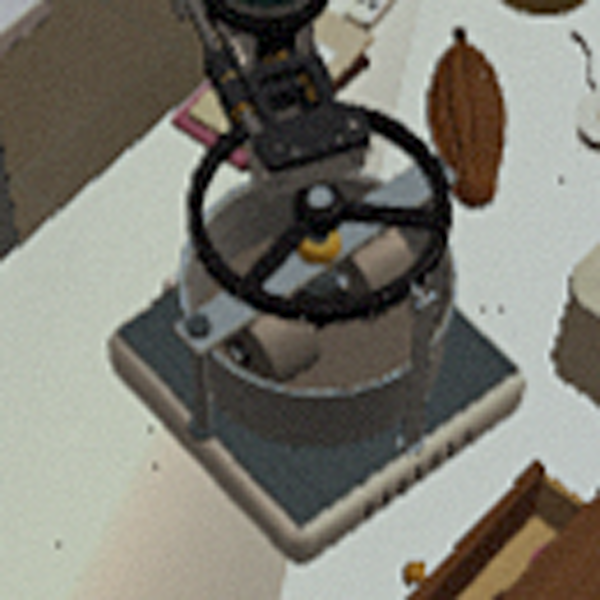

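Request:
drive_tool:
  deltas: [1.4, -0.5, 0.07, 0.03, 0, 1.4, -0.5, 0.07, 0.03, 0, 1.4, -0.5, 0.07, 0.03, 0, 1.4, -0.5, 0.07, 0.03, 0, 1.4, -0.5, 0.07, 0.03, 0, 1.4, -0.5, 0.07, 0.03, 0, 1.4, -0.5, 0.07, 0.03, 0, 1.4, -0.5, 0.07, 0.03, 0, 1.4, -0.5, 0.07, 0.03, 0, 1.4, -0.5, 0.07, 0.03, 0]

```text
time_s: 27.95
ee_pos: [0.5197, 0.023, 0.225]
ee_rot: [0.003, 0.925, 0.379, -0.002]
wrist_force: [-1.2, -10.0, 3.6]
gripper_width: 0.0004
```

```bash
python3 -c "
from h import *
rep(4)"
```

```text
t psi p a z Ftx Fty Fz Mz rxF tau
 [[27.95  44.546 19.659 46.051  0.225 -7.871  6.237  3.64   0.078  0.485  0.564]
 [28.    44.508 19.328 46.327  0.225 -6.862  5.731  2.036  0.025  0.429  0.454]
 [28.05  44.601 19.126 46.544  0.225 -7.056  5.92   2.181 -0.009  0.442  0.433]
 [28.1   44.629 19.052 46.677  0.225 -7.351  5.888  1.511  0.031  0.455  0.487]]
mean [-7.285  5.944  2.342  0.032  0.453  0.484] [-0.06  0.45 -0.07  1.88  0.05  0.82 -0.94]
```

Request:
drive_tool:
  deltas: [1.4, -0.5, 0.07, 0.03, 0, 1.4, -0.5, 0.07, 0.03, 0, 1.4, -0.5, 0.07, 0.03, 0, 1.4, -0.5, 0.07, 0.03, 0, 1.4, -0.5, 0.07, 0.03, 0, 0, 0, 0, 0, 0, 0, 0, 0, 0, 0, 0, 0, 0, 0, 0, 0, 0, 0, 0, 0, 0, 0, 0, 0, 0]

```text
time_s: 29.35
ee_pos: [0.5225, 0.0304, 0.2243]
ee_rot: [0.002, 0.951, 0.309, -0.002]
wrist_force: [-3.4, -8.2, 2.1]
gripper_width: 0.0008
```

```bash
python3 - <<'E'
from h import *
rep(4)
im=save('scene','s5')
print([round(float(spokes(im,"scene",.229,C,a-25,a+25)[0]),1) for a in (250,10)])
E
```

```text
t psi p a z Ftx Fty Fz Mz rxF tau
 [[29.35  36.05  19.637 46.967  0.224 -7.633  4.644  2.115  0.049  0.45   0.498]
 [29.4   36.049 19.629 46.949  0.224 -6.402  5.383  2.125  0.037  0.406  0.443]
 [29.45  36.052 19.627 46.971  0.224 -6.779  5.701  3.042 -0.003  0.43   0.427]
 [29.5   36.051 19.622 46.959  0.224 -7.283  6.107  3.26   0.044  0.462  0.506]]
mean [-7.024  5.459  2.635  0.032  0.437  0.469] [-0.1   0.45 -0.03  1.87  0.02  0.82 -1.08]
[253.0, 8.2]
```

Wheel is now about 85–87° past the touch point by both tool angle and spoke image. Withdrawing.

Request:
drive_tool:
  deltas: [-3, 0, 0, 0, 0, -3, 1, 0, 0, 0, -3, 2, 0, 0, 0, -2, 2, 0, 0, 0, 0, 0, 0, 0, 0, 0, 0, -5, 0, 0, 0, 0, -10, 0, 0, 0, 0, -20, 0, 0, 0, 0, -30, 0, 0, 0, 0, -30, 0, 0]

```text
time_s: 30.8
ee_pos: [0.5183, 0.0243, 0.3212]
ee_rot: [0.0, 0.95, 0.311, 0.0]
wrist_force: [-0.1, 0.1, -0.0]
gripper_width: 0.0003
```

Request:
drive_tool:
  deltas: [0, 0, -30, 0, 0, 0, 0, -10, 0, 0, -20, 20, 0, 0, 0, -40, 20, 0, 0, 0, -40, 20, 0, 0, 0, -40, 0, 0, 0, 0, -20, 0, 0, 0, 0, 0, 0, 0, 0, 0, 0, 0, 0, 0, 0, 0, 0, 0, 0, 0]

```text
time_s: 32.05
ee_pos: [0.4255, -0.1177, 0.3594]
ee_rot: [-0.0, 0.95, 0.312, 0.0]
wrist_force: [-0.2, 0.0, -0.9]
gripper_width: 0.0004
```

```bash
python3 - <<'E'
from h import *
rep(3)
im=save('scene','s6'); t=save('top','t6')
print([round(float(spokes(im,"scene",.229,C,a-25,a+25)[0]),1) for a in (250,10,130)],[round(float(spokes(t,"top",.229,C,a-25,a+25)[0]),1) for a in (250,10,130)])
cv2.imwrite('pics/c6.png',np.hstack([cv2.resize(im[110:240,190:320],(390,390),interpolation=2),cv2.resize(t[130:260,130:260],(390,390),interpolation=2)]))
E
```

```text
t psi p a z Ftx Fty Fz Mz rxF tau
 [[ 32.05   36.33  185.3   -14.833   0.359  -0.164  -0.136  -0.944   0.021  -0.028  -0.007]
 [ 32.1    36.312 185.533 -14.9     0.359   0.2    -0.123   1.133   0.022  -0.02    0.002]
 [ 32.15   36.292 185.776 -14.993   0.359  -0.073  -0.398  -0.572   0.023  -0.075  -0.052]]
mean [-0.012 -0.219 -0.128  0.022 -0.041 -0.019] [ 0.17  0.18  0.04  1.86 -0.01  1.1  -0.72]
[253.2, 8.3, 128.7] [249.8, 9.5, 130.7]
```

View pics/c6.png

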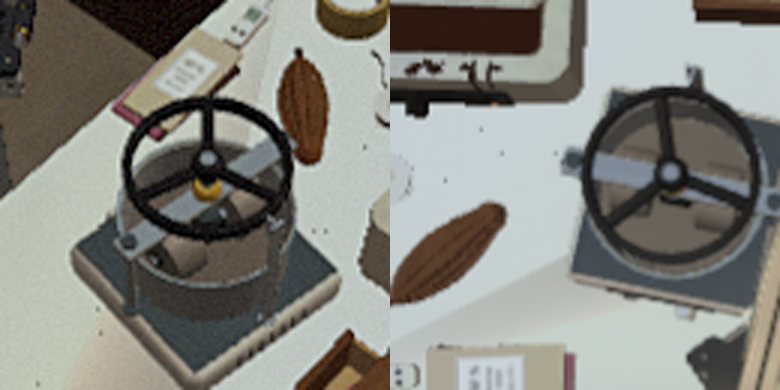

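The wheel is free of the robot and its spokes are at 10/130/250° (top view), unchanged after withdrawal. The pod and box look undisturbed.

```bash
python3 -c "
from h import *
print(ctrl.close_job())"
```

```text
the job is handed in; nothing more can be done
None
```

I turned the wheel clockwise until the screw met the spring, then about 86° further, against a target of 90° ± 30°. I then withdrew the arm and handed the job in at about 32 s of the 72 s allowed. The hand-in reported no verdict.

- **Turning and touch point:** I pushed one spoke round with the shut fingertips. The torque stayed near 0.24 N m through about 100° (1.75 rad) of slack. It then rose over about 20°, and I put the touch point at the middle of that rise, give or take roughly 4°.
- **Last checks:** The top view puts the spokes at 10, 130 and 250°, a total turn of about 186°. The tool's own angle gave 87° past the touch point and the scene camera 85°. The scene camera's spoke angles were the same before and after I withdrew, so the wheel stayed put. The wrist force is back to zero.
- **Bystanders:** The cocoa pod and a box looked undisturbed in the last pictures. I did not check the marshmallow jar or measure how far anything had moved. The arm came near the work only above the wheel.
- **What disagreed:** The torque rose by about 0.2 N m, not the stated 0.11. Part of that came from an off-centre finger contact, which I backed off and reset, but readings stayed at 0.43–0.48 N m. They then climbed by roughly 0.05 N m per radian, close to the stated 0.04. I could not measure the spring force itself, so the 56–74 N range rests on the angle.

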